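# Lock the mixing jar into the mixer drive

## Robot

A 6-joint arm with a two-finger parallel gripper is mounted at the origin on the work surface. World frame = base frame: x ahead of the robot, y to its left, z up, the work surface at z = 0. Lengths are in m, angles in rad, forces in N, time in s.
With the tool pointing down it reaches from about 0.325 to 0.9 m from the base axis. Payload 6.1 kg.
Tool frame: the origin (TCP) lies on the centre line of the jaws, within the pads' length; the fingertips stand 22 mm ahead of it and the grasp point (between the pads) lies 3 mm ahead of it; z points along the fingers, y is the direction in which the jaws open and shut (so a half turn about z gives the same grasp; the last joint's range is limited). The gripper opens to 87 mm and grips with 3 to 60 N. Pads are 19 mm wide; open, the fingers measure 117 mm over their backs; the gripper's body (75 mm by 190 mm) begins 51 mm behind the grasp point.
Start: joints at [-0.126, 0.22, 1.526, -0, 1.395, -0.126], TCP at [0.625, -0, 0.245] pointing down, gripper open.
Joint ranges: [-2.98, 2.98], [-0.91, 2.08], [0.09, 2.57], [-1.24, 4.39], [0.2, 2.65], [-2.68, 2.68]. Speed limits (rad/s): [2.57, 2.57, 3.01, 3.14, 3.14, 3.14].

## Interface

Orientations are given as a rotation vector (axis times angle).
In Python, from cell import arm gives the robot as it stands.
- The arm moves only by the shell command python3 -m jog 'ROWS' [FORCE]. ROWS is JSON, a list of rows, each a list of 3 entries, a list of its own where there are three numbers: the opening, from 0 (shut) to 1 (fully open), then the shift along the world's x, y, z in cm, then the turn about the world's z in rad. In form: [[hand, [tx, ty, tz], roll], ...]. A call has 1 to 12 rows; each row is the pose to reach, as a shift and turn from the pose commanded when the call began; what a row does not reach only later rows make up. A row lasts 1/10 s, in which the tool goes at most 50 mm and 8.59 degrees, less where a joint would pass 70% of its speed; a pose out of reach is approached as far as the arm can. A call with a gripper value outside its range is refused whole. The fingers move at their own pace and stop on an object; FORCE is the grip in N (left out, the last holds). Time passes only in rows, so rows that repeat a pose let the fingers close. It gives the time, the measured TCP pose, the force and the opening at its end, in the units of the state.
- arm.get_obs(): the state, without advancing time (a new reading comes with each control period).
- arm.snapshot(name): name is "scene" or "side" or "wrist"; returns a dict with "img" (400x640x3 uint8, blue, green, red), "z_map" (400x640 float32, m along the optical axis (not along the pixel's ray), 0 where there is no reading), "intrinsics" (3x3 intrinsics, pixels), "camera_from_world" (4x4, takes a point from world to camera coordinates). Camera axes: x right, y up, looking along -z (the intrinsics and any distortion apply to the point x, -y, -z); pixel columns grow to the right and rows downward; lengths in m; the calibration is good to about 2 mm. A picture is of the moment at which its call begins.
- arm.sign_off(): hands the job in, once; it reports no verdict.
The state is a dict: "clock": time; "joint_positions": joint angles; "qvel": joint speeds; "joint_efforts": joint torques, N m; "eef_pos": TCP position; "orientation": TCP orientation; "contact_force": force on the tool from outside, world axes, zero at the start; "torque": the same for the moment, N m; "width": opening from 0.0 (shut) to 1.0 (fully open).
Only numpy, scipy, OpenCV 4.12 (cv2) and the standard library are available. Lean on these libraries where they do the work, as an engineer would, in place of code of your own. Each camera call takes 0.05 s, during which the arm holds its last target.

## Task

Pick up the steel mixing jar by its handle, keep it upright and lower its two side studs through the two gaps of the mixer drive's collar, feeling gently for the gaps. Then twist it clockwise until the ramps have pulled it fully down and it comes up snug against the stops, without forcing it, and let go. Leave everything else on the worktop where it is.

Things in the scene. Friction and masses are not known exactly. Their poses are not given: they have to be found in the camera images.
- jar: Closed steel mixing jar, 128 mm tall, about 0.4 kg, upright on the worktop. Origin: centre of its underside, z up. Foot 64 mm in diameter up to 45 mm height, bottom edge chamfered; above it 72 mm (lid 75 mm). It carries the handle and two studs; a half turn of it changes nothing.
- handle (a point): Point in the middle of the jar's handle, on the jar's axis, 112 mm above its underside; axes as the jar's. The handle is a black upright bar on the lid, 64 mm long along x, 18 mm thick along y, from 88 to 128 mm height. It bears a firm grip (55 N), which the twist needs.
- stud (a point): Tip of the jar's +x stud. Two round studs, 9 mm in diameter, stick out of the foot along +x and -x, below the handle's ends, their axis 17 mm above the jar's underside, out to 43 mm from the jar's axis.
- base: Mixer drive, bolted down: grey box 170 x 150 x 50 mm, dark panel on its -x face. Origin: centre of its underside, z up. A metal collar 104 mm across sits on its top, centred on the origin; the jar's foot goes into its 67 mm bore. Turning the jar under the ramps takes up to about 0.45 N m; at the stops the moment rises by about 0.2 N m for each 0.01 rad: 0.6 to 0.7 N m is snug, 1 N m is too much.
- rim (a point): Middle of the collar's flat top, 86 mm above the worktop. The rim has two opposite 25 degree gaps for the studs (6 degrees of play each way). They lie along the base's x axis, but the collar is clamped turned by up to 0.3 rad either way: not told by any pose, so see or feel it. With the studs on the rim the jar's underside is at 73.5 mm height; in the gaps it drops to 57 mm.
- seat_top (a point): Middle of the rubber seat in the collar when unloaded, 57 mm above the worktop (a fixed point). The seat gives way on a spring: 5 N preload, then 2.5 N per mm, 6.5 mm travel. Turned clockwise from above, the studs run under ramps that pull the jar down 3.5 mm, to a height of about 53.5 mm, at rigid stops 0.97 rad from the gap's middle; friction then holds it.
- cup_a: Sample cup with screw lid, 47 mm across, 64 mm tall, bystander. Origin: centre of its underside.
- cup_b: Sample cup with screw lid, 47 mm across, 64 mm tall, bystander. Origin: centre of its underside.
- cup_c: Sample cup with screw lid, 47 mm across, 64 mm tall, bystander. Origin: centre of its underside.
- can: Plain steel can with round knob, no studs, 72 mm across, 111 mm tall, bystander. Origin: centre of its underside.
- dishes: Stack of three clear dishes, 90 mm across, 45 mm tall, bystander. Origin: centre of its underside.
- forceps: Steel forceps lying flat, 130 mm long, bystander. Origin: its middle.
- pen: Marker pen lying flat, 120 mm long, bystander. Origin: its middle.
There are look-alikes about, which are no part of the job. Leave any red look-alike of the jar alone.

How it is judged:
By the outcome, as a careful person would: the job done as asked, in the order asked, and still so for the second after the job is handed in, with the robot touching nothing.
It also fails if it takes over 72 s, if anything falls off the work surface, if the arm or the gripper's body presses on something with over 40 N, if the wrist force passes 120 N, or if a joint passes its speed limit or range.

## Working session

There is one attempt and no reset: what is moved stays moved. The work goes in short steps, Python scripts to look and compute and a shell command to move; the robot and the scene stay as the last step left them, time stands still between calls to the robot, and variables do not carry over. Pictures are saved under pics/ and viewed, and the job is handed in when it is done.

```bash
mkdir -p pics; ls
python3 - <<'E'
from cell import arm
import cv2
print(arm.get_obs())
for n in ("scene","side","wrist"):
    s=arm.snapshot(n); cv2.imwrite(f"pics/{n}0.png",s["img"]); print(n,s["intrinsics"],s["camera_from_world"])
E
```

```text
pics
{'clock': 0.0, 'joint_positions': array([-1.26096689e-01,  2.21226239e-01,  1.52765302e+00, -1.35667164e-05,
        1.39470215e+00, -1.26112926e-01]), 'qvel': array([ 7.97348625e-04, -5.89634565e-04,  1.26845719e-03,  2.82058759e-04,
        2.26005634e-04,  6.81031280e-05]), 'joint_efforts': array([-1.67445501e-05, -4.94609964e+01, -3.87383544e+01,  6.99962187e-02,
        5.70271199e-02, -1.42064664e-04]), 'eef_pos': array([6.24400280e-01, 6.99507188e-05, 2.43414975e-01]), 'orientation': array([-2.22031461e+00, -2.22035597e+00,  1.92921331e-03]), 'contact_force': array([-0.13198791,  0.71058236,  0.2069706 ]), 'torque': array([-0.00073629, -0.00335604, -0.01083081]), 'width': 1.0001271159728928}
scene [[400.70161548   0.         314.4303083 ]
 [  0.         400.70161548 201.02033414]
 [  0.           0.           1.        ]] [[ 0.8691824   0.49409594  0.01977772 -0.46242999]
 [-0.31844566  0.52869489  0.7868126   0.07256362]
 [ 0.37830453 -0.69018179  0.61687501 -1.28494716]
 [ 0.          0.          0.          1.        ]]
side [[469.24046994   0.         313.34927458]
 [  0.         469.24046994 200.39047162]
 [  0.           0.           1.        ]] [[ 0.99825298 -0.05892915  0.00428366 -0.53242397]
 [ 0.02607982  0.50452246  0.8630046  -0.11748887]
 [-0.05301733 -0.86138519  0.50517791 -1.21441547]
 [ 0.          0.          0.          1.        ]]
wrist [[278.70646984   0.         324.74452288]
 [  0.         278.70646984 195.17878891]
 [  0.           0.           1.        ]] [[ 9.99997744e-01  7.11061674e-04 -2.00152718e-03 -6.22215231e-01]
 [-1.21132579e-03  9.64961834e-01 -2.62387485e-01  3.16383797e-02]
 [ 1.74482365e-03  2.62389317e-01  9.64960518e-01 -3.90183362e-01]
 [ 0.00000000e+00  0.00000000e+00  0.00000000e+00  1.00000000e+00]]
```

View pics/scene0.png

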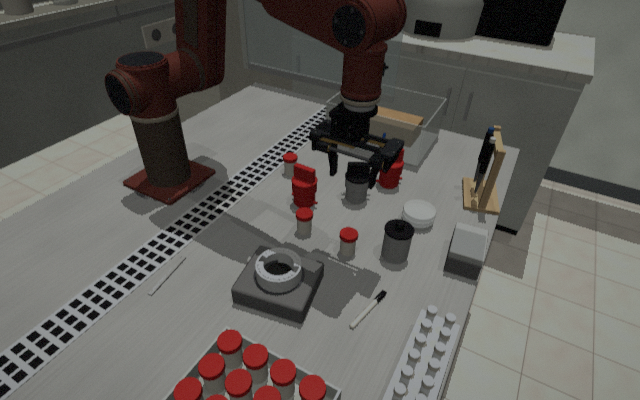

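View pics/side0.png

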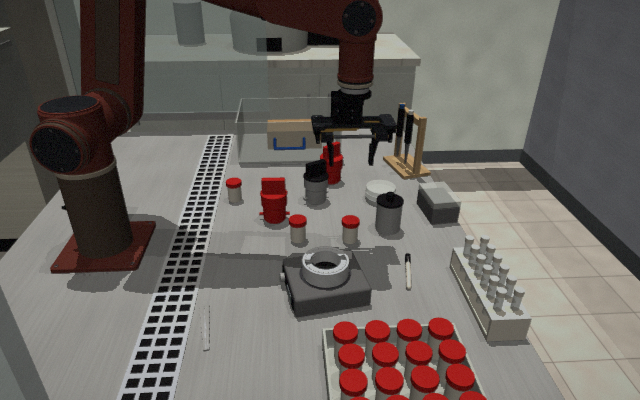

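View pics/wrist0.png

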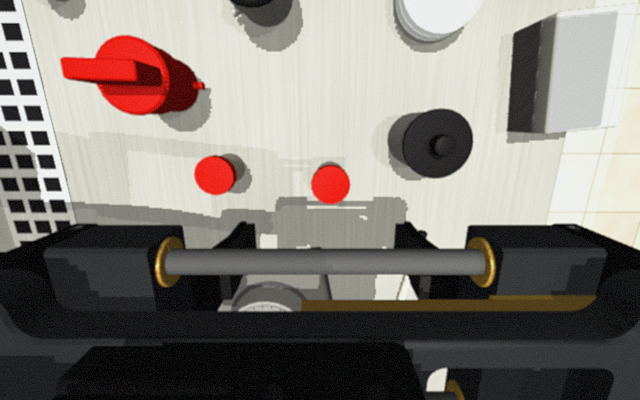

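The steel jar with the black handle is at scene (356,183) and side (315,185), with a red look-alike on each side of it. The drive collar is at scene (279,268) and side (326,263). Next I'll enlarge the crops and get positions from depth.

```bash
cat > h.py <<'E'
import numpy as np, cv2
from cell import arm
def cloud(s):
    z=s["z_map"];K=s["intrinsics"];T=np.linalg.inv(s["camera_from_world"])
    v,u=np.mgrid[0:z.shape[0],0:z.shape[1]]
    x=(u-K[0,2])/K[0,0]*z; y=(v-K[1,2])/K[1,1]*z
    P=np.stack([x,-y,-z],-1)@T[:3,:3].T+T[:3,3]
    P[z<=0]=np.nan
    return P
def proj(s,p):
    c=s["camera_from_world"]@np.append(p,1); K=s["intrinsics"]
    return K[0,0]*c[0]/-c[2]+K[0,2], K[1,1]*-c[1]/-c[2]+K[1,2]
def ray_at_z(s,u,v,h):
    K=s["intrinsics"];T=np.linalg.inv(s["camera_from_world"])
    d=T[:3,:3]@np.array([(u-K[0,2])/K[0,0],-(v-K[1,2])/K[1,1],-1]); o=T[:3,3]
    return o+d*(h-o[2])/d[2]
def crop(s,name,u0,v0,u1,v1,k):
    cv2.imwrite(name,cv2.resize(s["img"][v0:v1,u0:u1],None,fx=k,fy=k,interpolation=cv2.INTER_CUBIC))
E
python3 - <<'E'
from h import *
for n,c1,c2 in (("scene",(330,150,390,215),(225,235,335,325)),("side",(290,150,350,215),(270,235,380,320))):
    s=arm.snapshot(n); 
    crop(s,f"pics/{n}_jar.png",*c1,8); crop(s,f"pics/{n}_base.png",*c2,7)
    P=cloud(s)
    # rim top
    u0,v0,u1,v1=c2; q=P[v0:v1,u0:u1].reshape(-1,3)
    r=q[(q[:,2]>.083)&(q[:,2]<.092)]; print(n,"rim",len(r),np.median(r,0),r.min(0),r.max(0))
    b=q[(q[:,2]>.046)&(q[:,2]<.054)]; print("box",len(b),cv2.minAreaRect(b[:,:2].astype(np.float32)))
    u0,v0,u1,v1=c1; q=P[v0:v1,u0:u1].reshape(-1,3); c=s["img"][v0:v1,u0:u1].reshape(-1,3).astype(int)
    ok=(c[:,2]<c[:,1]+25)
    for lo,hi in ((.122,.134),(.08,.093),(.05,.08)):
        r=q[ok&(q[:,2]>lo)&(q[:,2]<hi)]; print("jar",lo,len(r))
        if len(r)>2: print(np.median(r,0),r.min(0),r.max(0),cv2.minAreaRect(r[:,:2].astype(np.float32)))
E
```

```text
scene rim 701 [ 0.55221065 -0.20790439  0.08529894] [ 0.4987815  -0.24938842  0.08300006] [ 0.60146286 -0.14663369  0.08883959]
box 2140 ((0.5502075552940369, -0.19791871309280396), (0.1681300848722458, 0.15025606751441956), 10.17530345916748)
jar 0.122 100
[0.55375926 0.20805851 0.1262848 ] [0.52597775 0.1893522  0.12211242] [0.58110595 0.23011068 0.13033503] ((0.5529189109802246, 0.2097112238407135), (0.057782046496868134, 0.019231168553233147), 30.770444869995117)
jar 0.08 198
[0.56498597 0.19268367 0.08662963] [0.52027874 0.17254448 0.0801311 ] [0.59134916 0.22938009 0.09297474] ((0.5589699149131775, 0.1957918256521225), (0.07023502141237259, 0.04515895992517471), 21.315494537353516)
jar 0.05 188
[0.56759828 0.18088578 0.06441982] [0.52263677 0.17110891 0.05006383] [0.59102076 0.31291185 0.07982557] ((0.5775545239448547, 0.2363334447145462), (0.1417602002620697, 0.05948145315051079), 62.27259063720703)
side rim 516 [ 0.54718807 -0.21068417  0.08431138] [ 0.49623372 -0.25028236  0.0830137 ] [ 0.59870086 -0.14467838  0.08779655]
box 1741 ((0.5473839044570923, -0.19885891675949097), (0.16786566376686096, 0.14949719607830048), 10.597001075744629)
jar 0.122 72
[0.55016837 0.20667238 0.12536443] [0.5233637  0.18752036 0.12204823] [0.57973604 0.22905141 0.12950668] ((0.5517404079437256, 0.20863769948482513), (0.06082411855459213, 0.01821286790072918), 31.027576446533203)
jar 0.08 178
[0.55579169 0.19342087 0.08600256] [0.51725537 0.17204863 0.08045005] [0.64259118 0.32494604 0.09299375] ((0.5730075240135193, 0.25566530227661133), (0.1751827597618103, 0.07182461023330688), 64.98357391357422)
jar 0.05 218
[0.5512262  0.18139662 0.06477146] [0.51729642 0.16894082 0.05000208] [0.64452548 0.32808234 0.07976945] ((0.5976115465164185, 0.24261200428009033), (0.18551035225391388, 0.06060795858502388), 43.291107177734375)
```

View crops.

View pics/scene_jar.png

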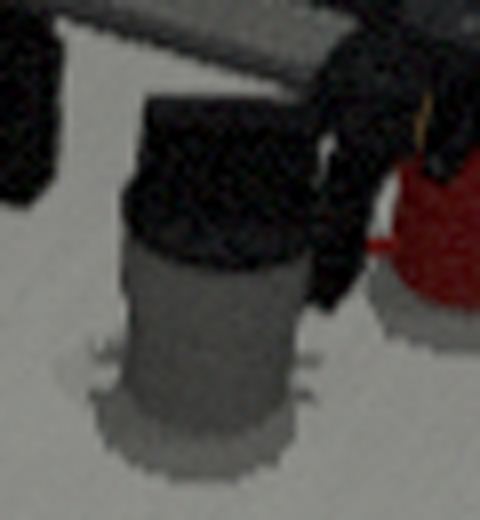

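View pics/side_jar.png

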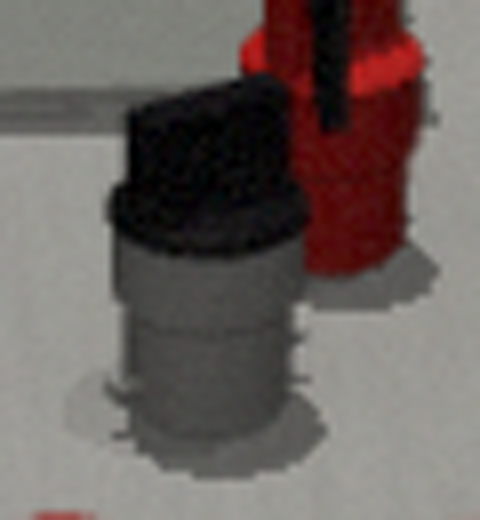

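View pics/scene_base.png

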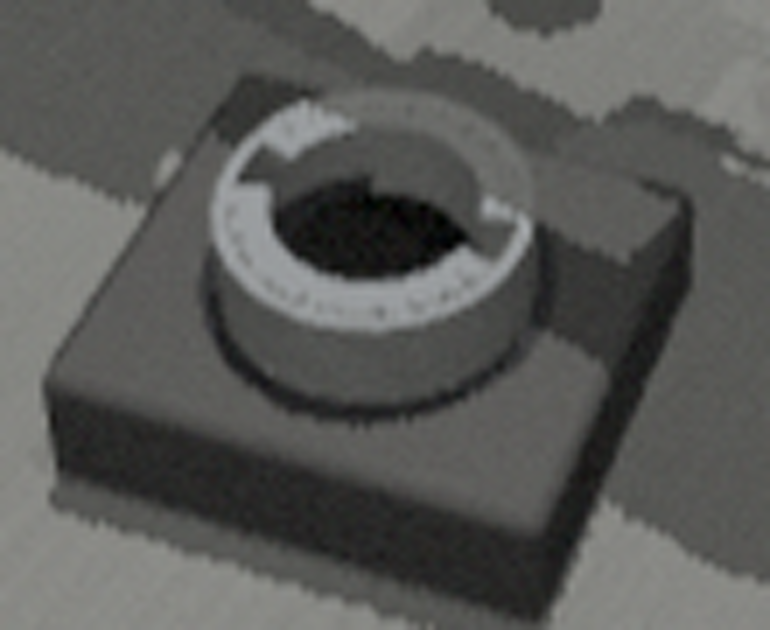

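View pics/side_base.png

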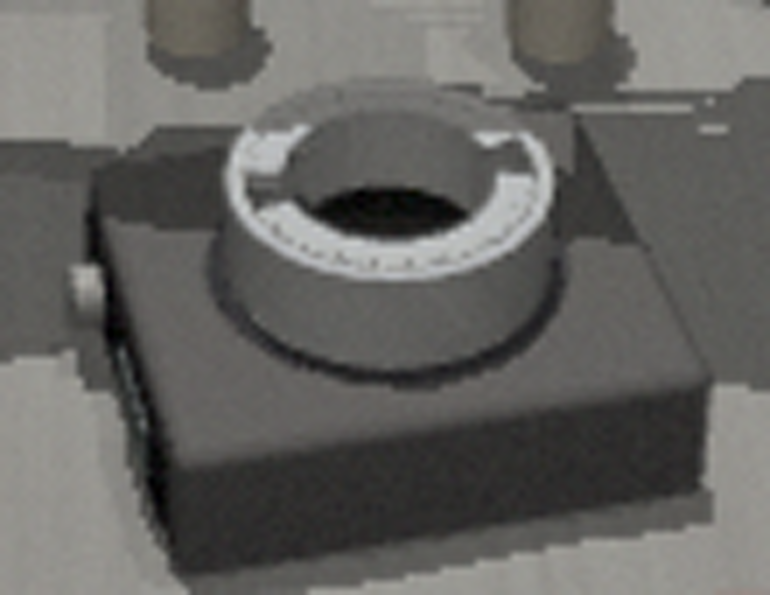

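In the scene crop the gaps are at about (265,165) and (492,235). In the side crop they are at about (270,190) and (510,155). I'll rectify both images onto the rim plane to get the gap angle.

Run:
```python
from h import *
out=[]
for n in ("scene","side"):
    s=arm.snapshot(n)
    c=np.array([0.549,-0.198]); H=.07; N=390
    src=np.float32([proj(s,(c[0]+a*H,c[1]+b*H,.086)) for a,b in((-1,1),(1,1),(1,-1),(-1,-1))])
    dst=np.float32([(0,0),(N,0),(N,N),(0,N)])
    M=cv2.getPerspectiveTransform(src,dst)
    im=cv2.warpPerspective(s["img"],M,(N,N),flags=cv2.INTER_CUBIC); im=cv2.convertScaleAbs(im,alpha=1.3,beta=20)
    cv2.drawMarker(im,(N//2,N//2),(0,0,255)); out.append(im)
cv2.imwrite("pics/rim_top.png",np.hstack(out))
```

```text
(no output)
```

View pics/rim_top.png

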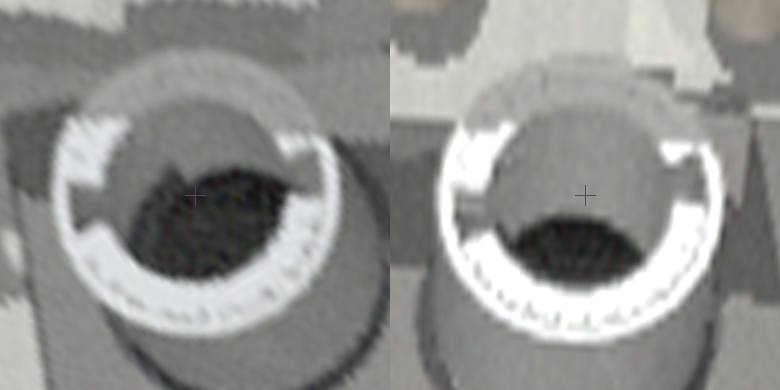

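Rim-plane readings:

| View | Collar centre | Gap line |
|---|---|---|
| scene | (0.5495, -0.197) | 0.147 rad |
| side | (0.547, -0.199) | 0.131 rad |

The ring is 103 mm across in both. I'll check the rim and the jar with the wrist camera before grasping, and locate the neighbours too.

```bash
python3 -m jog '[[1,[-1.5,-5,2],0],[1,[-3,-10,4],0],[1,[-4.5,-15,5],0],[1,[-6,-20,5],0],[1,[-7,-25,5],0],[1,[-7.5,-27,5],0],[1,[-7.5,-27,5],0],[1,[-7.5,-27,5],0],[1,[-7.5,-27,5],0]]'
python3 - <<'E'
from h import *
s=arm.snapshot("wrist"); cv2.imwrite("pics/w1.png",s["img"])
c=np.array([0.5484,-0.198]); H=.07; N=390
src=np.float32([proj(s,(c[0]+a*H,c[1]+b*H,.086)) for a,b in((-1,1),(1,1),(1,-1),(-1,-1))])
M=cv2.getPerspectiveTransform(src,np.float32([(0,0),(N,0),(N,N),(0,N)]))
im=cv2.warpPerspective(s["img"],M,(N,N),flags=cv2.INTER_CUBIC)
cv2.imwrite("pics/w1r.png",im)
P=cloud(s).reshape(-1,3)
r=P[(abs(P[:,0]-c[0])<.08)&(abs(P[:,1]-c[1])<.08)&(P[:,2]>.083)&(P[:,2]<.09)]
print(len(r),cv2.minEnclosingCircle(r[:,:2].astype(np.float32)),np.median(r[:,2]))
# neighbours of the jar from scene cams
for n in("scene","side"):
    s=arm.snapshot(n);P=cloud(s);c=s["img"].astype(int);red=(c[...,2]>90)&(c[...,1]<60)
    q=P[red&(P[...,2]>.095)&(P[...,2]<.14)&(P[...,1]>0)]
    for lo,hi in((.3,.5),(.5,.8)):
        k=q[(q[:,0]>lo)&(q[:,0]<hi)]
        if len(k)>5: print(n,len(k),np.median(k,0),k.min(0),k.max(0))
    cv2.imwrite(f"pics/{n}1.png",s["img"])
E
```

```text
clock: 1.25
eef_pos: [0.5502, -0.2691, 0.2944]
orientation: [-2.22, -2.222, -0.001]
contact_force: [0.4, 0.4, -0.3]
width: 1.001
3114 ((0.5470120906829834, -0.19671718776226044), 0.05213215947151184) 0.08585856565979505
scene 78 [0.4332297  0.11085889 0.12718656] [0.39929255 0.09950758 0.12485369] [0.46355727 0.12226435 0.13085432]
scene 62 [0.61389173 0.3324257  0.12730774] [0.58520031 0.30919189 0.12301151] [0.63761549 0.35934134 0.13101511]
side 204 [0.42651416 0.10564778 0.11781309] [0.39905935 0.09997313 0.09537868] [0.45965713 0.11877465 0.12902292]
```

View pics/w1.png

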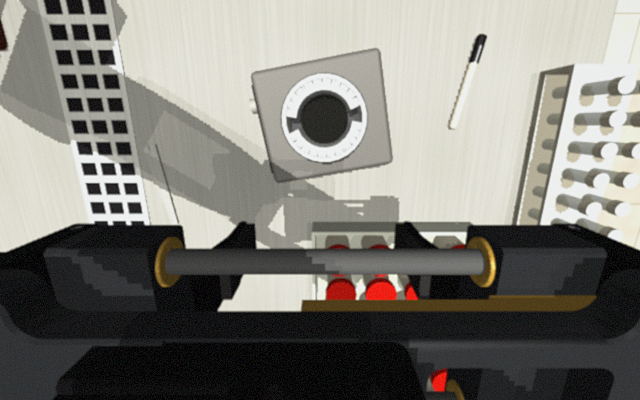

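View pics/w1r.png

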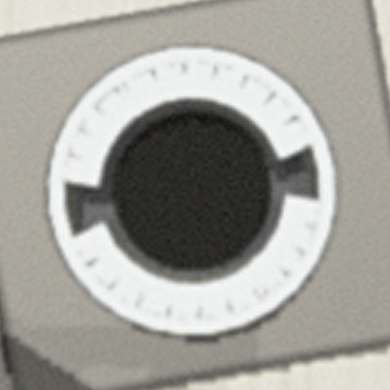

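View pics/scene1.png

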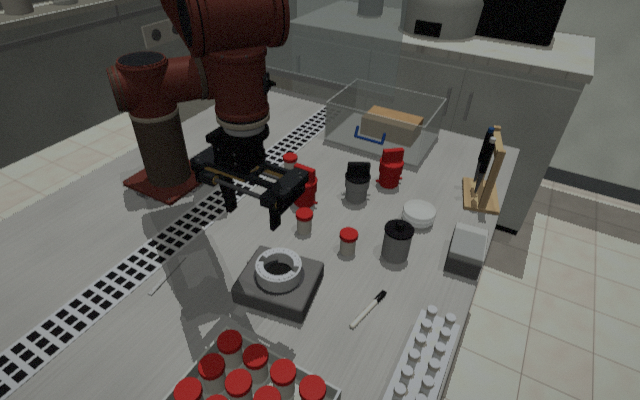

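The wrist view shows the ring centred at (0.547, -0.197), 104 mm across and at 86 mm height. Its gaps, at (71,209) and (315,173) in the rectified picture, give 0.146 rad. All three cameras agree within 2.5 mm and 0.015 rad. Next I'll look at the jar from above.

```bash
python3 -m jog '[[1,[0,5,0],0],[1,[0,10,0],0],[1,[0,15,0],0],[1,[0,20,0],0],[1,[0,25,0],0],[1,[0,30,0],0],[1,[0,35,0],0],[1,[0,40,0],0],[1,[0,40,0],0],[1,[0,40,0],0],[1,[0,40,0],0],[1,[0,40,0],0]]'
python3 - <<'E'
from h import *
S=[]
for n in("wrist","scene","side"):
    s=arm.snapshot(n)
    c=np.array([0.552,0.208]); H=.06; N=390
    src=np.float32([proj(s,(c[0]+a*H,c[1]+b*H,.128)) for a,b in((-1,1),(1,1),(1,-1),(-1,-1))])
    M=cv2.getPerspectiveTransform(src,np.float32([(0,0),(N,0),(N,N),(0,N)]))
    im=cv2.convertScaleAbs(cv2.warpPerspective(s["img"],M,(N,N),flags=cv2.INTER_CUBIC),alpha=1.5,beta=20)
    cv2.drawMarker(im,(N//2,N//2),(0,0,255)); S.append(im)
    P=cloud(s).reshape(-1,3)
    for lo,hi in((.124,.133),):
        r=P[(abs(P[:,0]-c[0])<.05)&(abs(P[:,1]-c[1])<.05)&(P[:,2]>lo)&(P[:,2]<hi)]
        if len(r)>5: print(n,lo,len(r),np.median(r[:,2]),cv2.minAreaRect(r[:,:2].astype(np.float32)))
    if n=="wrist": cv2.imwrite("pics/w2.png",s["img"])
cv2.imwrite("pics/jar_top.png",np.hstack(S[:2]))
cv2.imwrite("pics/jar_top_side.png",S[2])
E
```

```text
clock: 2.6
eef_pos: [0.5501, 0.1289, 0.2946]
orientation: [2.223, 2.22, -0.0]
contact_force: [-0.6, -0.5, -0.1]
width: 1.0
wrist 0.124 1057 0.1276686412933587 ((0.5521379709243774, 0.21222588419914246), (0.06380389630794525, 0.01797538995742798), 30.060304641723633)
scene 0.124 93 0.12717160391080085 ((0.5549142360687256, 0.21042142808437347), (0.062185097485780716, 0.022493118420243263), 33.242069244384766)
side 0.124 56 0.1260116778466121 ((0.5521244406700134, 0.21069461107254028), (0.059242118149995804, 0.01868998073041439), 28.833961486816406)
```

View pics/w2.png

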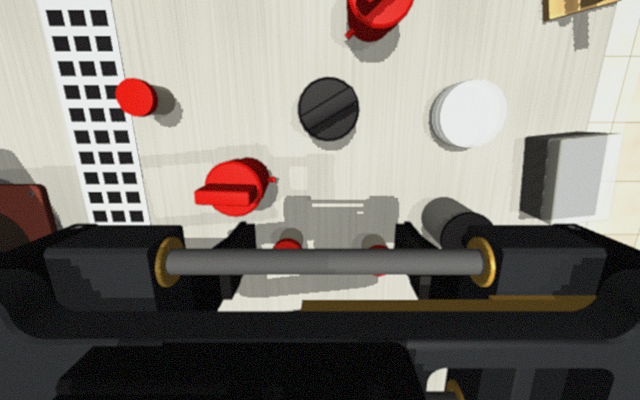

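View pics/jar_top.png

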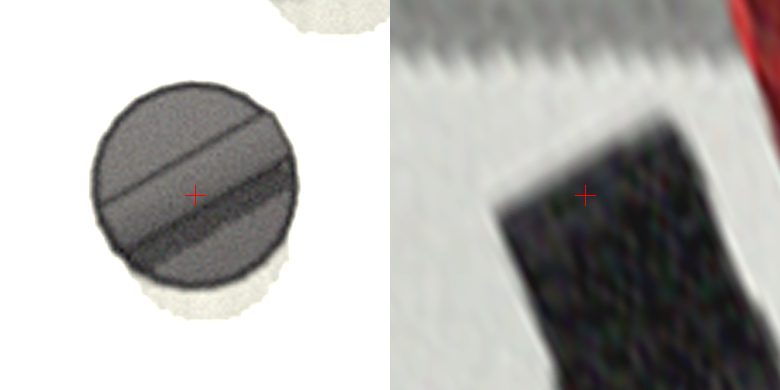

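The jar handle is at (0.552, 0.211) with yaw 0.525 rad, and its top reads 64 x 18 mm at 128 mm, as it should. All three cameras put base minus jar at about (-0.005, -0.4085). Now I'll turn the gripper by -1.046 and go over it.

```bash
python3 -m jog '[[0.8,[0.2,3,-3],-0.15],[0.7,[0.2,6,-5],-0.3],[0.6,[0.2,8.1,-8],-0.45],[0.55,[0.2,8.1,-10],-0.6],[0.55,[0.2,8.1,-12],-0.75],[0.55,[0.2,8.1,-13],-0.9],[0.55,[0.2,8.1,-13],-1.046],[0.55,[0.2,8.1,-13],-1.046],[0.55,[0.2,8.1,-13],-1.046],[0.55,[0.2,8.1,-13],-1.046]]'
python3 - <<'E'
from h import *
from scipy.spatial.transform import Rotation as R
o=arm.get_obs();print(R.from_rotvec(o["orientation"]).as_matrix().round(4),o["joint_positions"].round(2))
for n in("wrist","scene"):
    s=arm.snapshot(n); cv2.imwrite(f"pics/{n}3.png",s["img"])
crop(s,"pics/scene3c.png",320,110,400,210,6)
s=arm.snapshot("side");crop(s,"pics/side3c.png",280,110,360,210,6)
E
```

```text
clock: 3.75
eef_pos: [0.5524, 0.2107, 0.1651]
orientation: [3.033, 0.818, 0.001]
contact_force: [0.4, 0.1, 0.3]
width: 0.551
[[ 8.643e-01  5.030e-01  9.000e-04]
 [ 5.030e-01 -8.643e-01  2.000e-04]
 [ 9.000e-04  2.000e-04 -1.000e+00]] [0.23 0.21 1.69 0.   1.24 1.27]
```

View pics/scene3c.png

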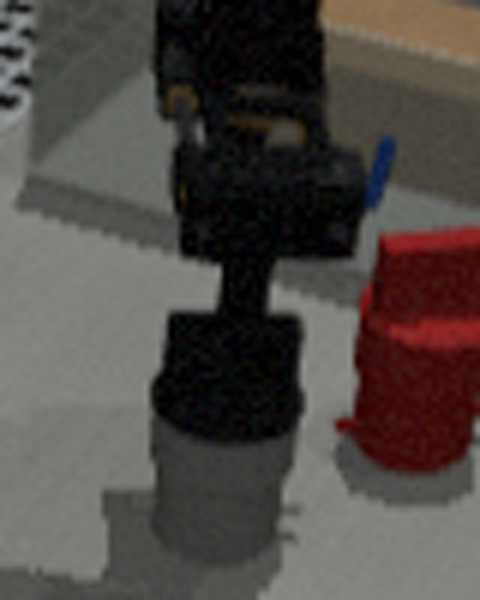

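View pics/side3c.png

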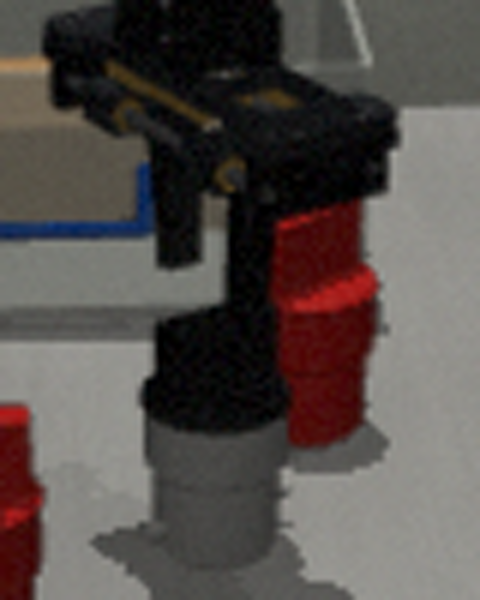

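The fingers straddle the handle, centred at (232,310) in the scene crop. I'll go down 5 cm and close lightly.

```bash
python3 -m jog '[[0.55,[0,0,-1.5],0],[0.55,[0,0,-3],0],[0.55,[0,0,-4],0],[0.55,[0,0,-4.5],0],[0.55,[0,0,-5],0],[0.55,[0,0,-5],0],[0.55,[0,0,-5],0]]' 10
python3 -m jog '[[0.1,[0,0,0],0],[0.1,[0,0,0],0],[0.1,[0,0,0],0],[0.1,[0,0,0],0],[0.1,[0,0,0],0],[0.1,[0,0,0],0]]' 15
```

```text
clock: 4.6
eef_pos: [0.5523, 0.2111, 0.1148]
orientation: [3.034, 0.815, 0.001]
contact_force: [0.1, -0.4, 0.0]
width: 0.551
clock: 5.2
eef_pos: [0.5521, 0.2109, 0.1147]
orientation: [3.034, 0.815, 0.001]
contact_force: [0.8, -1.5, 0.7]
width: 0.203
```

The opening reads 17.7 mm, so the handle is held. Gripping at 55 N and lifting.

```bash
python3 -m jog '[[0,[0,0,0],0],[0,[0,0,0],0],[0,[0,0,0],0],[0,[0,0,0],0],[0,[0,0,1],0],[0,[0,0,3],0],[0,[0,0,6],0],[0,[0,0,10],0],[0,[0,0,14],0],[0,[0,0,15.5],0],[0,[0,0,15.5],0],[0,[0,0,15.5],0]]' 55
python3 - <<'E'
from h import *
o=arm.get_obs();print(o["contact_force"],o["torque"],o["width"])
s=arm.snapshot("side");crop(s,"pics/side4.png",270,80,370,210,5)
E
```

```text
clock: 6.4
eef_pos: [0.551, 0.2108, 0.2674]
orientation: [-3.034, -0.815, 0.005]
contact_force: [0.2, 0.0, -4.9]
width: 0.2
[ 0.20288057  0.03504252 -4.90046868] [0.03010606 0.13965678 0.04914189] 0.20036964241091507
```

View pics/side4.png

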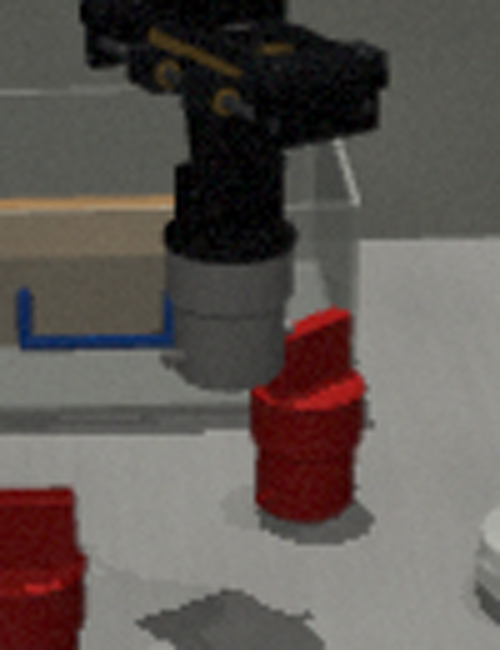

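Lifted and hanging upright. Carrying it over the collar and turning it to the gap line (-0.38).

```bash
python3 -m jog '[[0,[0,-2,0],-0.03],[0,[0,-6,0],-0.08],[0,[-0.1,-10.5,0],-0.13],[0,[-0.2,-15,0],-0.18],[0,[-0.3,-19.5,0],-0.23],[0,[-0.3,-24,0],-0.28],[0,[-0.4,-28.5,0],-0.32],[0,[-0.4,-33,0],-0.35],[0,[-0.5,-37,0],-0.37],[0,[-0.5,-40,0],-0.38],[0,[-0.5,-40.85,0],-0.38],[0,[-0.5,-40.85,0],-0.38]]'
python3 -m jog '[[0,[0,0,0],0],[0,[0,0,0],0],[0,[0,0,0],0]]'
python3 - <<'E'
from h import *
from scipy.spatial.transform import Rotation as R
o=arm.get_obs();print(o["contact_force"],o["torque"],o["width"]);print(R.from_rotvec(o["orientation"]).as_matrix().round(4),o["joint_positions"].round(2))
for n,c in(("side",(260,130,380,290)),("scene",(220,150,340,310))):
    s=arm.snapshot(n);crop(s,f"pics/{n}5.png",*c,4)
E
```

```text
clock: 7.65
eef_pos: [0.5457, -0.1982, 0.2667]
orientation: [-3.131, -0.224, 0.006]
contact_force: [-0.0, 0.7, -4.4]
width: 0.199
clock: 7.95
eef_pos: [0.5471, -0.1961, 0.2694]
orientation: [-3.133, -0.23, 0.0]
contact_force: [0.5, 0.3, -4.0]
width: 0.201
[ 0.53179767  0.32476885 -3.9998637 ] [ 0.0126482   0.09490779 -0.01349681] 0.20076643200689415
[[ 9.893e-01  1.461e-01 -2.000e-04]
 [ 1.461e-01 -9.893e-01  4.000e-04]
 [-2.000e-04 -4.000e-04 -1.000e+00]] [-0.48  0.1   1.61  0.    1.43  0.94]
```

View pics/side5.png

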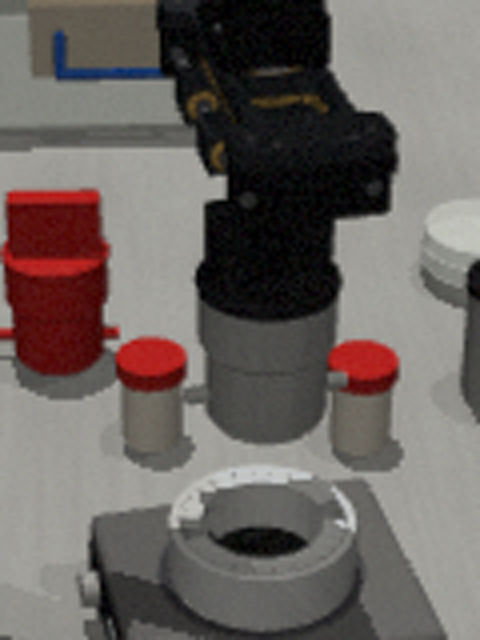

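View pics/scene5.png

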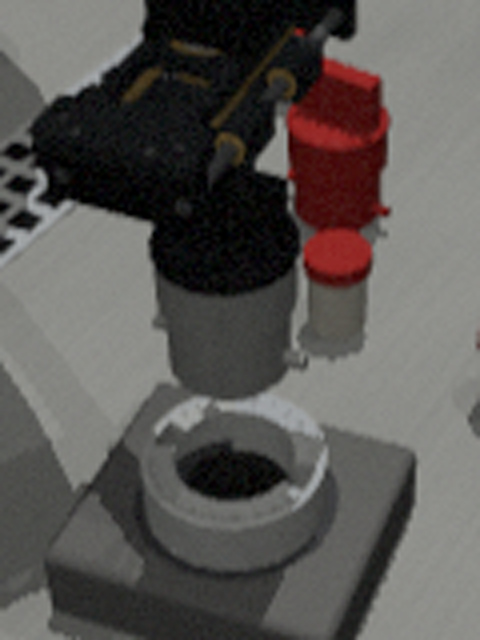

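The torque reading is slightly offset, so I'll check where the held jar really is by fitting its body with depth.

```bash
cat > fit.py <<'E'
from h import *
from scipy.optimize import least_squares
def jarfit(z0):
    for n in("side","scene"):
        s=arm.snapshot(n);P=cloud(s).reshape(-1,3)
        for lo,hi,r in((.022,.042,.032),(.05,.075,.036)):
            q=P[(abs(P[:,0]-.548)<.06)&(abs(P[:,1]+.197)<.06)&(P[:,2]>z0+lo)&(P[:,2]<z0+hi)]
            f=least_squares(lambda c:np.hypot(q[:,0]-c[0],q[:,1]-c[1])-r,[.548,-.197],loss="soft_l1",f_scale=.002)
            print(n,lo,len(q),f.x.round(4),round(float(np.sqrt((f.fun**2).mean())),4))
if __name__=="__main__":
    jarfit(.1545)
    s=arm.snapshot("side"); 
    for c in((.548,-.197,.1545+.085),): print(proj(s,c))
    # undersides of the studs etc. rim for comparison
    for n in("side","scene"):
        s=arm.snapshot(n);P=cloud(s).reshape(-1,3)
        q=P[(abs(P[:,0]-.548)<.06)&(abs(P[:,1]+.197)<.06)&(P[:,2]>.055)&(P[:,2]<.08)&(np.hypot(P[:,0]-.548,P[:,1]+.197)>.044)]
        f=least_squares(lambda c:np.hypot(q[:,0]-c[0],q[:,1]-c[1])-.052,[.548,-.197],loss="soft_l1",f_scale=.002); print(n,"collar",len(q),f.x.round(4))
E
python3 fit.py; python3 -c "
from cell import arm
o=arm.get_obs();print(o['contact_force'],o['torque'],o['eef_pos'])"
```

```text
side 0.022 248 [ 0.5482 -0.1957] 0.0012
side 0.05 364 [ 0.5482 -0.1954] 0.0011
scene 0.022 223 [ 0.5497 -0.1962] 0.0013
scene 0.05 329 [ 0.5497 -0.1961] 0.0008
(np.float64(326.7715029856681), np.float64(198.37048575026037))
side collar 433 [ 0.5479 -0.1963]
scene collar 382 [ 0.5499 -0.1967]
[ 1.1454212  0.7881232 -3.6932018] [ 0.03220537  0.12273529 -0.00695453] [ 0.5470481  -0.19731917  0.26966836]
```

Same-camera differences put the jar within 0.6 mm of the collar's axis. Foot and body share the same centre, so it hangs upright. Lowering to just above the rim with a -0.5 mm y trim.

```bash
python3 -m jog '[[0,[0,-0.05,-1.5],0],[0,[0,-0.05,-3.5],0],[0,[0,-0.05,-5],0],[0,[0,-0.05,-6],0],[0,[0,-0.05,-6.2],0],[0,[0,-0.05,-6.2],0],[0,[0,-0.05,-6.2],0],[0,[0,-0.05,-6.2],0]]'
python3 -c "
from cell import arm
o=arm.get_obs();print(o['contact_force'],o['torque'],o['eef_pos'])"
python3 -m jog '[[0,[0,0,-0.15],0],[0,[0,0,-0.3],0],[0,[0,0,-0.45],0],[0,[0,0,-0.6],0],[0,[0,0,-0.7],0],[0,[0,0,-0.8],0],[0,[0,0,-0.8],0],[0,[0,0,-0.8],0]]'
python3 -c "
from cell import arm
o=arm.get_obs();print(o['contact_force'],o['torque'],o['eef_pos'])"
```

```text
clock: 9.1
eef_pos: [0.5476, -0.1983, 0.2087]
orientation: [3.132, 0.227, 0.003]
contact_force: [-0.2, -0.3, -4.3]
width: 0.206
[-0.23246436 -0.31963157 -4.29947219] [ 0.044019    0.13929133 -0.03053406] [ 0.54759769 -0.19830981  0.20865793]
clock: 9.9
eef_pos: [0.547, -0.198, 0.1995]
orientation: [-3.133, -0.227, 0.0]
contact_force: [-0.2, -0.1, -3.7]
width: 0.202
[-0.24132686 -0.05889604 -3.69418428] [ 0.0228692   0.14919438 -0.05910039] [ 0.54699404 -0.1979825   0.19949299]
```

The underside is at 84.5 mm, entering the bore with no force. Continuing to 76 mm.

```bash
python3 -m jog '[[0,[0,0,-0.1],0],[0,[0,0,-0.2],0],[0,[0,0,-0.3],0],[0,[0,0,-0.4],0],[0,[0,0,-0.5],0],[0,[0,0,-0.5],0]]'
python3 -m jog '[[0,[0,0,-0.1],0],[0,[0,0,-0.2],0],[0,[0,0,-0.3],0],[0,[0,0,-0.35],0],[0,[0,0,-0.35],0]]'
python3 -c "
from cell import arm
o=arm.get_obs();print(o['contact_force'],o['torque'],o['eef_pos'])"
```

```text
clock: 10.5
eef_pos: [0.5469, -0.198, 0.1943]
orientation: [-3.133, -0.227, 0.0]
contact_force: [0.6, -0.1, -4.3]
width: 0.204
clock: 11.0
eef_pos: [0.5469, -0.198, 0.1909]
orientation: [-3.133, -0.227, 0.0]
contact_force: [-0.1, -0.3, -5.3]
width: 0.206
[-0.08777296 -0.25275494 -5.29215763] [0.01739814 0.15874711 0.02655737] [ 0.54694367 -0.19797957  0.19090959]
```

Free in the bore. Next, small steps past the 73.5 mm stud-contact height (TCP 0.1885).

```bash
python3 -m jog '[[0,[0,0,-0.1],0],[0,[0,0,-0.2],0],[0,[0,0,-0.3],0],[0,[0,0,-0.4],0],[0,[0,0,-0.4],0]]'
python3 -c "
from cell import arm
o=arm.get_obs();print(o['contact_force'],o['torque'],o['eef_pos'])"
```

```text
clock: 11.5
eef_pos: [0.5469, -0.1979, 0.1868]
orientation: [-3.133, -0.227, 0.001]
contact_force: [-0.7, 0.2, -5.3]
width: 0.204
[-0.6704928   0.1641592  -5.26999007] [0.04466678 0.12616682 0.02182503] [ 0.54687109 -0.19793908  0.18676745]
```

```bash
python3 -m jog '[[0,[0,0,-0.1],0],[0,[0,0,-0.2],0],[0,[0,0,-0.3],0],[0,[0,0,-0.4],0],[0,[0,0,-0.5],0],[0,[0,0,-0.5],0]]'
python3 -m jog '[[0,[0,0,-0.15],0],[0,[0,0,-0.3],0],[0,[0,0,-0.45],0],[0,[0,0,-0.6],0],[0,[0,0,-0.7],0],[0,[0,0,-0.8],0],[0,[0,0,-0.8],0],[0,[0,0,-0.8],0]]'
python3 - <<'E'
from h import *
o=arm.get_obs();print(o['contact_force'],o['torque'],o['eef_pos'])
s=arm.snapshot("side");crop(s,"pics/side6.png",260,180,380,300,5)
E
```

```text
clock: 12.1
eef_pos: [0.5469, -0.198, 0.1818]
orientation: [-3.133, -0.227, 0.0]
contact_force: [-0.4, 0.0, -3.8]
width: 0.201
clock: 12.9
eef_pos: [0.547, -0.198, 0.174]
orientation: [-3.133, -0.227, 0.0]
contact_force: [0.7, 0.5, -4.5]
width: 0.205
[ 0.73025471  0.46123077 -4.50799174] [0.01940159 0.11062435 0.01821225] [ 0.54698734 -0.19800084  0.17404308]
```

View pics/side6.png

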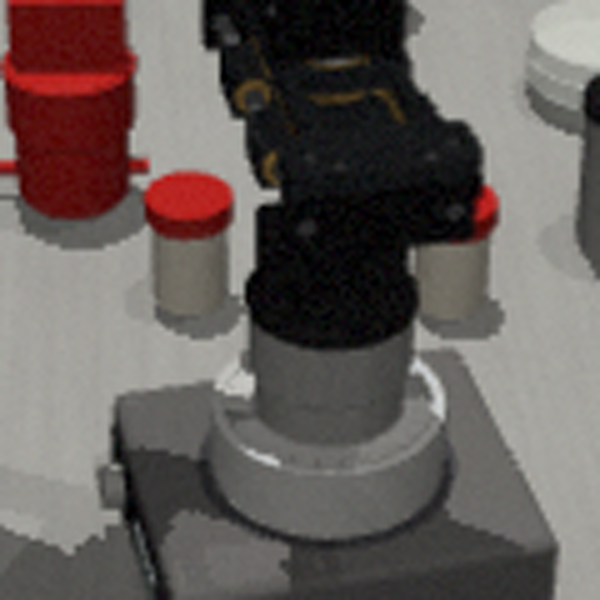

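The studs are in the gaps, with the jar well inside the collar and the underside at 59 mm. Lowering the last 2 mm onto the seat.

```bash
python3 -m jog '[[0,[0,0,-0.1],0],[0,[0,0,-0.2],0],[0,[0,0,-0.25],0],[0,[0,0,-0.25],0]]'
python3 -c "
from cell import arm
o=arm.get_obs();print(o['contact_force'],o['torque'],o['eef_pos'])"
```

```text
clock: 13.35
eef_pos: [0.547, -0.198, 0.1717]
orientation: [3.133, 0.227, 0.0]
contact_force: [-0.6, -0.4, -2.7]
width: 0.201
[-0.59954534 -0.41589784 -2.65864883] [0.08946857 0.12675348 0.01239501] [ 0.54704822 -0.19804017  0.17169055]
```

```bash
python3 -m jog '[[0,[0,0,-0.05],0],[0,[0,0,-0.08],-0.03],[0,[0,0,-0.1],-0.07],[0,[0,0,-0.1],-0.12],[0,[0,0,-0.1],-0.16],[0,[0,0,-0.1],-0.2],[0,[0,0,-0.1],-0.2]]'
python3 - <<'E'
from h import *
from scipy.spatial.transform import Rotation as R
o=arm.get_obs();print(o['contact_force'],o['torque'],o['eef_pos']);y=R.from_rotvec(o["orientation"]).as_matrix()[:,1];print(np.arctan2(y[1],y[0]))
E
```

```text
clock: 14.05
eef_pos: [0.5476, -0.198, 0.1714]
orientation: [3.14, -0.089, 0.003]
contact_force: [0.1, 1.4, 3.0]
width: 0.203
[0.10147664 1.3796521  2.96769327] [ 0.43062414  0.23592264 -0.05042077] [ 0.54761428 -0.19797301  0.17141964]
-1.6273886656331569
```

```bash
cat > st.py <<'E'
from h import *
from scipy.spatial.transform import Rotation as R
o=arm.get_obs();m=R.from_rotvec(o["orientation"]).as_matrix();y=m[:,1]
print("F",o['contact_force'].round(2),"M",o['torque'].round(3),"p",o['eef_pos'].round(4),"turned",round(float(np.arctan2(y[1],y[0])+1.425),4),"tilt",np.degrees(np.arccos(-m[2,2])).round(2),"w",round(o["width"],3),"t",o["clock"])
E
python3 -m jog '[[0,[0,0,-0.02],-0.05],[0,[0,0,-0.04],-0.1],[0,[0,0,-0.06],-0.15],[0,[0,0,-0.08],-0.2],[0,[0,0,-0.08],-0.2]]'; python3 st.py
python3 -m jog '[[0,[0,0,-0.02],-0.04],[0,[0,0,-0.04],-0.08],[0,[0,0,-0.06],-0.12],[0,[0,0,-0.08],-0.16],[0,[0,0,-0.08],-0.2],[0,[0,0,-0.08],-0.2]]'; python3 st.py
```

```text
clock: 14.55
eef_pos: [0.5476, -0.1977, 0.1707]
orientation: [-3.116, 0.4, -0.002]
contact_force: [-1.0, 2.6, 4.1]
width: 0.205
F [-1.02  2.61  4.11] M [ 0.797  0.199 -0.025] p [ 0.5476 -0.1977  0.1707] turned -0.401 tilt 0.09 w 0.205 t 14.55
clock: 15.15
eef_pos: [0.5478, -0.1974, 0.17]
orientation: [-3.06, 0.707, -0.003]
contact_force: [-0.2, 5.0, 4.9]
width: 0.203
F [-0.25  4.97  4.9 ] M [1.111 0.116 0.084] p [ 0.5478 -0.1974  0.17  ] turned -0.6001 tilt 0.12 w 0.203 t 15.15
```

The lateral force is growing (Fy 5 N), so the collar is nudging the jar towards +y. I'll trim the centre by about +0.6 mm and go on.

```bash
python3 -m jog '[[0,[0.02,0.03,0],0],[0,[0.04,0.06,0],0],[0,[0.04,0.06,0],0]]'; python3 st.py
python3 -m jog '[[0,[0,0,-0.02],-0.04],[0,[0,0,-0.04],-0.08],[0,[0,0,-0.06],-0.12],[0,[0,0,-0.06],-0.15],[0,[0,0,-0.06],-0.15]]'; python3 st.py
```

```text
clock: 15.45
eef_pos: [0.548, -0.1972, 0.17]
orientation: [-3.061, 0.706, -0.002]
contact_force: [-1.2, 2.6, 5.2]
width: 0.203
F [-1.17  2.57  5.22] M [0.818 0.326 0.036] p [ 0.548  -0.1972  0.17  ] turned -0.5992 tilt 0.08 w 0.203 t 15.45
clock: 15.95
eef_pos: [0.5481, -0.197, 0.1694]
orientation: [-2.999, 0.934, -0.003]
contact_force: [0.2, 3.4, 6.3]
width: 0.201
F [0.21 3.44 6.34] M [0.993 0.129 0.134] p [ 0.5481 -0.197   0.1694] turned -0.7496 tilt 0.11 w 0.201 t 15.95
```

```bash
python3 -m jog '[[0,[0,0.03,-0.02],-0.03],[0,[0,0.05,-0.04],-0.06],[0,[0,0.05,-0.06],-0.09],[0,[0,0.05,-0.06],-0.12],[0,[0,0.05,-0.06],-0.12]]'; python3 st.py
```

```text
clock: 16.45
eef_pos: [0.5481, -0.1968, 0.1686]
orientation: [-2.938, 1.112, -0.003]
contact_force: [0.7, 3.0, 5.7]
width: 0.198
F [0.66 2.97 5.67] M [ 0.878 -0.     0.151] p [ 0.5481 -0.1968  0.1686] turned -0.8694 tilt 0.1 w 0.198 t 16.45
```

```bash
python3 -m jog '[[0,[0,0.02,-0.01],-0.02],[0,[0,0.02,-0.02],-0.04],[0,[0,0.02,-0.02],-0.04],[0,[0,0.02,-0.02],-0.04]]'; python3 st.py
python3 -m jog '[[0,[0,0,0],-0.01],[0,[0,0,0],-0.02],[0,[0,0,0],-0.02]]'; python3 st.py
```

```text
clock: 16.85
eef_pos: [0.5481, -0.1967, 0.1683]
orientation: [-2.915, 1.17, -0.003]
contact_force: [1.5, 3.2, 5.2]
width: 0.201
F [1.54 3.15 5.19] M [ 0.871 -0.026  0.165] p [ 0.5481 -0.1967  0.1683] turned -0.9094 tilt 0.11 w 0.201 t 16.85
clock: 17.15
eef_pos: [0.5481, -0.1967, 0.1682]
orientation: [-2.903, 1.201, -0.003]
contact_force: [0.9, 2.4, 5.9]
width: 0.201
F [0.94 2.45 5.9 ] M [ 0.875 -0.127  0.223] p [ 0.5481 -0.1967  0.1682] turned -0.9302 tilt 0.1 w 0.201 t 17.15
```

```bash
for i in 1 2; do python3 -m jog '[[0,[0,0,0],-0.01],[0,[0,0,0],-0.01],[0,[0,0,0],-0.01]]' >/dev/null; python3 st.py; done
```

```text
F [1.52 3.45 5.39] M [ 0.864 -0.227  0.24 ] p [ 0.5481 -0.1967  0.1682] turned -0.9402 tilt 0.1 w 0.203 t 17.45
F [2.12 3.53 5.16] M [ 0.888 -0.338  0.361] p [ 0.5481 -0.1967  0.1681] turned -0.9502 tilt 0.1 w 0.203 t 17.75
```

```bash
for i in 1 2; do python3 -m jog '[[0,[0,0,0],-0.005],[0,[0,0,0],-0.005],[0,[0,0,0],-0.005]]' >/dev/null; python3 st.py; done
```

```text
F [2.36 3.13 5.06] M [ 0.866 -0.335  0.419] p [ 0.5481 -0.1967  0.1681] turned -0.955 tilt 0.1 w 0.205 t 18.05
F [2.58 3.32 4.78] M [ 0.926 -0.438  0.484] p [ 0.5481 -0.1967  0.1681] turned -0.9601 tilt 0.1 w 0.202 t 18.35
```

```bash
python3 -m jog '[[0,[0,0,0],-0.005],[0,[0,0,0],-0.005],[0,[0,0,0],-0.005]]' >/dev/null; python3 st.py
python3 -m jog '[[0,[0,0,0],-0.003],[0,[0,0,0],-0.003],[0,[0,0,0],-0.003]]' >/dev/null; python3 st.py
```

```text
F [1.6  4.67 4.91] M [ 0.94  -0.438  0.616] p [ 0.5482 -0.1966  0.1681] turned -0.965 tilt 0.11 w 0.199 t 18.65
F [2.28 4.26 6.1 ] M [ 0.912 -0.457  0.645] p [ 0.5482 -0.1966  0.168 ] turned -0.9677 tilt 0.1 w 0.202 t 18.95
```

Mz is 0.645 N m after 0.968 rad of turn, so it's snug against the stop. One confirming reading, then I'll ease the downward press and release.

```bash
python3 -m jog '[[0,[0,0,0.05],0],[0,[0,0,0.1],0],[0,[0,0,0.12],0],[0,[0,0,0.12],0]]' >/dev/null; python3 st.py
```

```text
F [ 6.33  2.26 -0.83] M [ 0.766 -1.057  0.605] p [ 0.548  -0.1966  0.1681] turned -0.9681 tilt 0.08 w 0.202 t 19.35
```

The ramps hold it down, with z unchanged while the press came off. Mz still reads 0.605. Releasing.

```bash
python3 -m jog '[[0.5,[0,0,0],0],[0.5,[0,0,0],0],[0.5,[0,0,0],0],[0.5,[0,0,0],0],[0.5,[0,0,0],0],[0.5,[0,0,0],0]]' 20; python3 st.py
python3 - <<'E'
from h import *
for n,c in(("side",(260,180,380,300)),("scene",(220,180,340,300))):
    s=arm.snapshot(n);crop(s,f"pics/{n}7.png",*c,4)
E
```

```text
clock: 19.95
eef_pos: [0.5472, -0.1968, 0.1687]
orientation: [2.879, -1.257, -0.0]
contact_force: [0.5, 0.2, 0.1]
width: 0.494
F [0.45 0.25 0.11] M [0.082 0.08  0.023] p [ 0.5472 -0.1968  0.1687] turned -0.9691 tilt 0.02 w 0.494 t 19.95
```

View pics/side7.png

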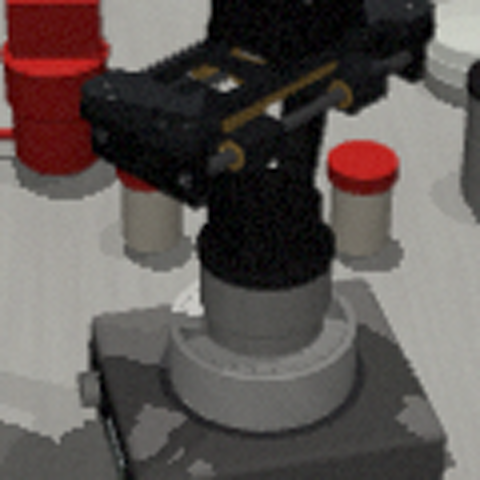

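View pics/scene7.png

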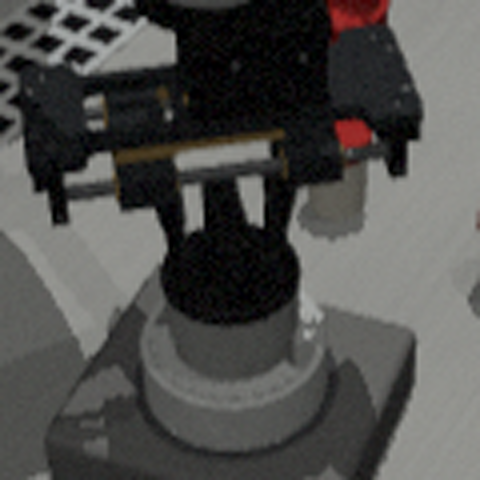

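Released, with zero contact force and both fingers clear of the handle. Backing straight up, then checking with the wrist camera.

```bash
python3 -m jog '[[0.5,[0,0,1],0],[0.5,[0,0,3],0],[0.5,[0,0,6],0],[0.5,[0,0,10],0],[0.5,[-2,2,13],0],[0.5,[-4,4,15],0],[0.5,[-5,5,15],0],[0.5,[-5,5,15],0],[0.5,[-5,5,15],0],[0.5,[-5,5,15],0]]'; python3 st.py
python3 - <<'E'
from h import *
s=arm.snapshot("wrist");cv2.imwrite("pics/w8.png",s["img"])
P=cloud(s).reshape(-1,3);c=(.548,-.197)
near=np.hypot(P[:,0]-c[0],P[:,1]-c[1])
r=P[(near<.05)&(P[:,2]>.174)&(P[:,2]<.19)]
rc=cv2.minAreaRect(r[:,:2].astype(np.float32));print("handle",len(r),np.median(r[:,2]),rc)
b=cv2.boxPoints(rc);e=[b[1]-b[0],b[2]-b[1]];l=max(e,key=np.linalg.norm);print("yaw",np.arctan(l[1]/l[0]),"turned",np.arctan(l[1]/l[0])-.146)
q=P[(near>.045)&(near<.055)&(P[:,2]>.08)&(P[:,2]<.09)];print("rim z",np.median(q[:,2]))
for n in("scene","side"):
    t=arm.snapshot(n);cv2.imwrite(f"pics/{n}8.png",t["img"])
E
```

```text
clock: 21.05
eef_pos: [0.4975, -0.1471, 0.3183]
orientation: [2.879, -1.257, -0.001]
contact_force: [0.1, -0.2, -0.7]
width: 0.496
F [ 0.11 -0.21 -0.67] M [0.089 0.107 0.038] p [ 0.4975 -0.1471  0.3183] turned -0.9692 tilt 0.04 w 0.496 t 21.05
handle 1266 0.18114903566128518 ((0.5479763746261597, -0.19735726714134216), (0.017931459471583366, 0.06367412954568863), 43.98104476928711)
yaw -0.8031821 turned -0.94918215
rim z 0.08572459549839945
```

View pics/w8.png

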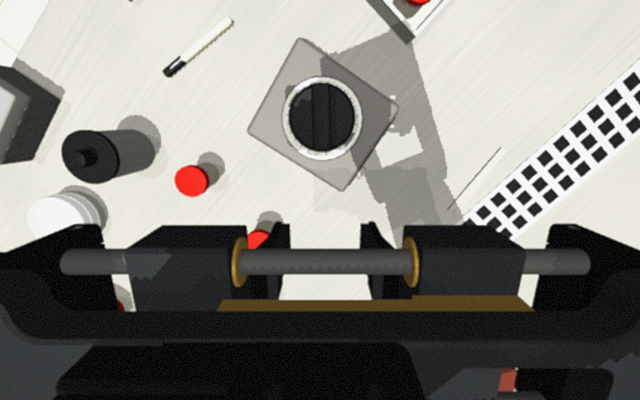

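View pics/side8.png

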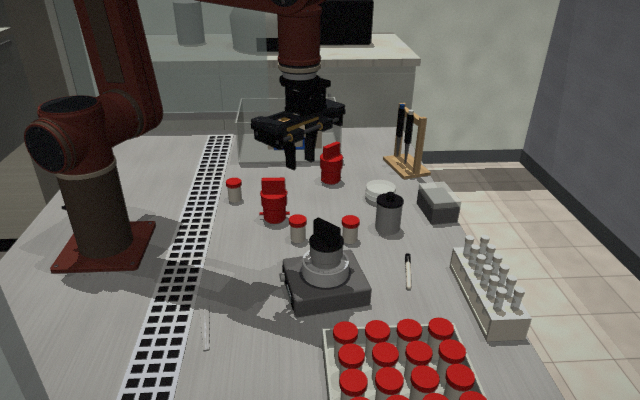

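The handle top is at 181.1 mm, so the underside is at about 53.3 mm, fully down. The jar's yaw from the picture gives 0.949 rad from my estimate of the gap middle, against 0.97 nominal. Before handing in I'll measure the gap angle more precisely from the earlier rectified picture.

Run:
```python
from h import *
g=cv2.imread("pics/w1r.png",0).astype(np.float32)
b=(g>190).astype(np.uint8)
# ring centre from white outline
cs,_=cv2.findContours(b,cv2.RETR_EXTERNAL,cv2.CHAIN_APPROX_NONE);c=max(cs,key=cv2.contourArea)
(el)=cv2.fitEllipse(c);print(el); cx,cy=el[0]
for rmm in(37,38.5,40,41.5,43):
    th=np.radians(np.arange(0,360,.25));r=rmm*2.786
    v=cv2.remap(g,np.float32([cx+r*np.cos(th)]),np.float32([cy-r*np.sin(th)]),cv2.INTER_LINEAR)[0]
    v=np.convolve(np.r_[v[-4:],v,v[:4]],np.ones(5)/5,'same')[4:-4]
    d=v<165; res=[]
    for lo,hi in((-40,60),(140,240)):
        a=np.arange(lo,hi,.25); m=d[((a%360)*4).astype(int)]
        lab=np.split(np.arange(len(a)),np.where(np.diff(m.astype(int)))[0]+1)
        k=max([x for x in lab if m[x[0]]],key=len,default=[0]); res.append((a[k[0]],a[k[-1]],(a[k[0]]+a[k[-1]])/2))
    print(rmm,res,"line rad",np.radians((res[0][2]+res[1][2]-180)/2).round(4))
```

```text
((191.42507934570312, 190.0718231201172), (285.1052551269531, 285.33721923828125), 66.00589752197266)
37 [(np.float64(-2.75), np.float64(19.5), np.float64(8.375)), (np.float64(177.25), np.float64(199.5), np.float64(188.375))] line rad 0.1462
38.5 [(np.float64(-3.0), np.float64(19.75), np.float64(8.375)), (np.float64(177.0), np.float64(200.0), np.float64(188.5))] line rad 0.1473
40 [(np.float64(-3.25), np.float64(20.0), np.float64(8.375)), (np.float64(176.75), np.float64(200.5), np.float64(188.625))] line rad 0.1484
41.5 [(np.float64(-3.5), np.float64(20.25), np.float64(8.375)), (np.float64(176.5), np.float64(200.75), np.float64(188.625))] line rad 0.1484
43 [(np.float64(-3.75), np.float64(20.5), np.float64(8.375)), (np.float64(176.5), np.float64(201.0), np.float64(188.75))] line rad 0.1494
```

Run:
```python
from h import *
s=arm.snapshot("wrist")
c=np.array([0.5475,-0.1970]); H=.06; N=520
src=np.float32([proj(s,(c[0]+a*H,c[1]+b*H,.086)) for a,b in((-1,1),(1,1),(1,-1),(-1,-1))])
M=cv2.getPerspectiveTransform(src,np.float32([(0,0),(N,0),(N,N),(0,N)]))
im=cv2.warpPerspective(s["img"],M,(N,N),flags=cv2.INTER_CUBIC)
cv2.imwrite("pics/w9r.png",im)
```

```text
(no output)
```

View pics/w9r.png

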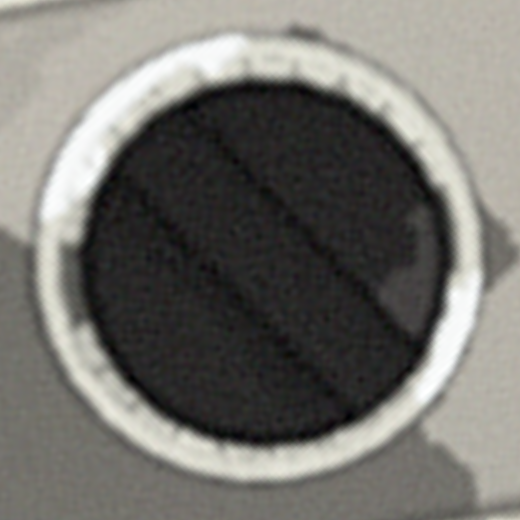

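```bash
cat > yaw.py <<'E'
from h import *
A=[];B=[]
for i in range(6):
    s=arm.snapshot("wrist")
    c=np.array([0.548,-0.1973]); H=.045; N=720
    src=np.float32([proj(s,(c[0]+a*H,c[1]+b*H,.1813)) for a,b in((-1,1),(1,1),(1,-1),(-1,-1))])
    M=cv2.getPerspectiveTransform(src,np.float32([(0,0),(N,0),(N,N),(0,N)]))
    P=cloud(s); z=P[...,2]
    mask=((z>.165)&(z<.195)&(np.hypot(P[...,0]-c[0],P[...,1]-c[1])<.045))
    pts=P[mask][:,:2]; x=pts-pts.mean(0); u=np.linalg.svd(x,full_matrices=False)[2][0]; A.append(np.arctan(u[1]/u[0]))
    im=cv2.warpPerspective(s["img"],M,(N,N),flags=cv2.INTER_CUBIC)
    g=cv2.createCLAHE(4,(4,4)).apply(cv2.GaussianBlur(cv2.cvtColor(im,cv2.COLOR_BGR2GRAY),(0,0),3))
    L=cv2.createLineSegmentDetector().detect(g)[0][:,0]
    for x1,y1,x2,y2 in L:
        l=np.hypot(x2-x1,y2-y1); a=np.arctan2(-(y2-y1),x2-x1)
        a=(a+np.pi/2)%np.pi-np.pi/2
        if l>150 and abs(a+.81)<.15: B.append((round(a,4),round(l)))
print("pca",np.round(A,4),np.mean(A)); print("lines",B); 
if B: b=np.array(B);print(np.median(b[:,0]),np.average(b[:,0],weights=b[:,1]))
cv2.imwrite("pics/yawv.png",g[60:660,:])
E
python3 yaw.py
```

```text
pca [-0.7964 -0.7961 -0.7966 -0.7963 -0.7976 -0.7976] -0.796787687055188
lines []
```

View pics/yawv.png

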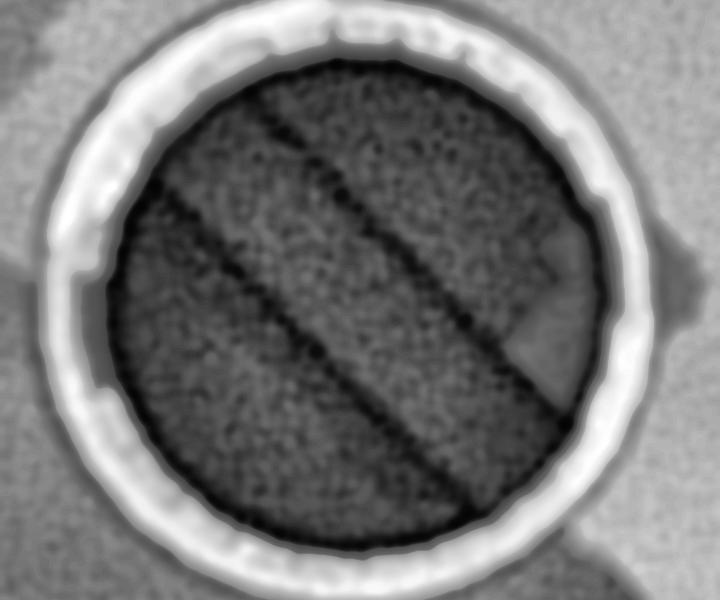

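The gap line is 0.148 rad, so the stop should be at handle yaw -0.822. The picture estimates are -0.80 to -0.815. That leaves a possible shortfall of 0.01–0.02 rad, probably wind-up in the grip under load. Time is ample (22 of 72 s), so I'll regrip, better centred and not pressing down, and check by feel.

```bash
python3 -m jog '[[0.5,[2,-2,0],0],[0.5,[4,-4,0],0.01],[0.5,[5.1,-4.98,-1],0.015],[0.5,[5.1,-4.98,-5],0.015],[0.5,[5.1,-4.98,-9],0.015],[0.5,[5.1,-4.98,-12],0.015],[0.5,[5.1,-4.98,-14],0.015],[0.5,[5.1,-4.98,-15],0.015],[0.5,[5.1,-4.98,-15],0.015],[0.5,[5.1,-4.98,-15],0.015]]'; python3 st.py
python3 -m jog '[[0.1,[0,0,0],0],[0.1,[0,0,0],0],[0.1,[0,0,0],0],[0.1,[0,0,0],0],[0.1,[0,0,0],0],[0.1,[0,0,0],0]]' 15; python3 st.py
python3 -m jog '[[0,[0,0,0],0],[0,[0,0,0],0],[0,[0,0,0],0],[0,[0,0,0],0]]' 55; python3 st.py
```

```text
clock: 22.55
eef_pos: [0.5491, -0.1968, 0.1699]
orientation: [2.889, -1.235, 0.003]
contact_force: [-0.1, -0.5, 0.6]
width: 0.496
F [-0.15 -0.46  0.6 ] M [0.124 0.044 0.006] p [ 0.5491 -0.1968  0.1699] turned -0.954 tilt 0.09 w 0.496 t 22.55
clock: 23.15
eef_pos: [0.5486, -0.1966, 0.1692]
orientation: [2.889, -1.235, 0.001]
contact_force: [0.6, 1.0, 1.9]
width: 0.204
F [0.63 1.05 1.85] M [0.208 0.198 0.079] p [ 0.5486 -0.1966  0.1692] turned -0.9538 tilt 0.04 w 0.204 t 23.15
clock: 23.55
eef_pos: [0.5486, -0.1966, 0.1692]
orientation: [2.889, -1.235, 0.001]
contact_force: [-0.1, 0.9, 5.9]
width: 0.205
F [-0.06  0.94  5.94] M [0.193 0.213 0.081] p [ 0.5486 -0.1966  0.1692] turned -0.9539 tilt 0.04 w 0.205 t 23.55
```

```bash
for i in 1 2 3; do python3 -m jog '[[0,[0,0,0],-0.005],[0,[0,0,0],-0.005],[0,[0,0,0],-0.005]]' >/dev/null; python3 st.py; done
```

```text
F [0.55 0.48 5.13] M [0.204 0.217 0.238] p [ 0.5486 -0.1966  0.1691] turned -0.9586 tilt 0.04 w 0.203 t 23.85
F [-0.66  0.62  4.94] M [0.191 0.182 0.392] p [ 0.5486 -0.1966  0.1692] turned -0.9633 tilt 0.04 w 0.2 t 24.15
F [-0.12  0.92  4.81] M [0.201 0.168 0.483] p [ 0.5486 -0.1966  0.1692] turned -0.968 tilt 0.04 w 0.203 t 24.45
```

```bash
python3 -m jog '[[0,[0,0,0],-0.004],[0,[0,0,0],-0.004],[0,[0,0,0],-0.004]]' >/dev/null; python3 st.py
python3 -m jog '[[0,[0,0,0],-0.003],[0,[0,0,0],-0.003],[0,[0,0,0],-0.003]]' >/dev/null; python3 st.py
```

```text
F [-0.53  0.8   4.72] M [0.219 0.21  0.598] p [ 0.5486 -0.1966  0.1691] turned -0.9718 tilt 0.04 w 0.201 t 24.75
F [0.23 0.04 3.88] M [0.217 0.225 0.644] p [ 0.5487 -0.1966  0.1692] turned -0.9747 tilt 0.05 w 0.204 t 25.05
```

With almost no side load, the moment rises steadily through the 0.45 N m ramp limit at about 0.2 N m per 0.01 rad. That is the quoted stop behaviour, and it now reads 0.644 N m: snug. Releasing and backing off.

```bash
python3 -m jog '[[0.5,[0,0,0],0],[0.5,[0,0,0],0],[0.5,[0,0,0],0],[0.5,[0,0,0],0],[0.5,[0,0,0],0],[0.5,[0,0,0],0]]' 20; python3 st.py
python3 -m jog '[[0.5,[0,0,1],0],[0.5,[0,0,3],0],[0.5,[0,0,6],0],[0.5,[0,0,10],0],[0.5,[-2,2,13],0],[0.5,[-4,4,15],0],[0.5,[-5,5,15],0],[0.5,[-5,5,15],0],[0.5,[-5,5,15],0],[0.5,[-5,5,15],0],[0.5,[-5,5,15],0]]'; python3 st.py; python3 yaw.py
python3 - <<'E'
from h import *
s=arm.snapshot("wrist");P=cloud(s).reshape(-1,3);c=(.548,-.197)
near=np.hypot(P[:,0]-c[0],P[:,1]-c[1]); r=P[(near<.05)&(P[:,2]>.174)&(P[:,2]<.19)]
print("handle",np.median(r[:,2]),cv2.minAreaRect(r[:,:2].astype(np.float32)))
s=arm.snapshot("scene");cv2.imwrite("pics/scene10.png",s["img"])
E
```

```text
clock: 25.65
eef_pos: [0.5483, -0.1965, 0.1686]
orientation: [-2.875, 1.267, 0.0]
contact_force: [-0.1, 0.3, -0.2]
width: 0.494
F [-0.11  0.27 -0.17] M [0.103 0.067 0.005] p [ 0.5483 -0.1965  0.1686] turned -0.9761 tilt 0.01 w 0.494 t 25.65
clock: 26.75
eef_pos: [0.4985, -0.1469, 0.318]
orientation: [2.874, -1.268, -0.002]
contact_force: [-0.5, -0.9, -0.6]
width: 0.5
F [-0.53 -0.91 -0.65] M [ 0.089  0.103 -0.003] p [ 0.4985 -0.1469  0.318 ] turned -0.9765 tilt 0.08 w 0.5 t 26.75
pca [-0.8022 -0.804  -0.8033 -0.8034 -0.8033 -0.8032] -0.8032244461603498
lines []
handle 0.1811271282608627 ((0.5484350323677063, -0.19733795523643494), (0.017967060208320618, 0.0635719820857048), 43.86357116699219)
```

View pics/scene10.png

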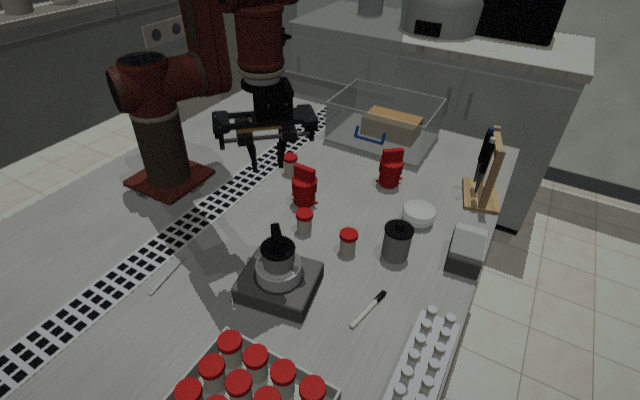

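The jar sits in the collar at scene (279,255), and everything else is where it was. The second twist moved it by only about 0.005 rad, so it was already on the stop. Handing in.

```bash
python3 -c "
from cell import arm
print(arm.sign_off())"
```

```text
the job is handed in; nothing more can be done
None
```

I picked the steel jar up by its handle and lowered its studs through the collar gaps with almost no force. I then twisted it clockwise to the stops, let go, and handed the job in at about 27 s of the 72 s.

- **Regrip:** I let go once, then gripped it again to check by feel, because the first picture suggested it might be slightly short of the stop. That second twist moved the jar only about 0.005 rad, so it was already at the stop.
- **Moment:** It reached about 0.645 N m on both twists. On the second, with little side load, it rose about 0.2 N m per 0.01 rad through the 0.45 N m ramp limit, which is how the stops are described.
- **Height:** The handle top reads 181.1 mm, so the underside is at about 53.2 mm, and the jar is fully pulled down.
- **Clear of the robot:** There was no contact force after release, and nothing else looks moved in the last scene picture.

**Disagreement:** The jar's angle from the picture gives about 0.95 rad of turn from the gap middle, against the nominal 0.97. The gripper itself had turned 0.975 rad under load. I put the difference down to the grip twisting slightly and camera error, and trusted the moment.

**Side force:** During the first twist the collar pushed the jar sideways with up to about 6 N, because I was slightly off centre. I corrected that before the second twist.

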